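Set the optical table's air valve to float

ROBOT

A 6-joint arm with a two-finger parallel gripper is mounted at the origin on a cart in front of the work surface, level with it; the furniture and walls round the work are solid. World frame = base frame: x ahead of the robot, y to its left, z up, the work surface at z = 0. Lengths are in m, angles in degrees, forces in N, time in s.
With the tool pointing down it reaches from about 0.375 to 0.9 m from the base axis. Payload 3.1 kg.
Tool frame: the origin (TCP) lies at the very end of the fingers, on their centre line; the grasp point (between the pads) lies 19 mm behind it (bot.tcp_to_grasp is the distance from the TCP to the grasp point, in m); z points along the fingers, y is the direction in which the jaws open and shut (so a half turn about z gives the same grasp; the last joint's range is limited). The gripper opens to 87 mm and grips with 3 to 60 N. Pads are 19 mm wide; open, the fingers measure 117 mm over their backs; the gripper's body (75 mm by 190 mm) begins 51 mm behind the grasp point.
Start: joints at [-85.629, 30.224, 82.088, -0, 67.689, -10.227], TCP at [0.158, -0.605, 0.223] pointing down, gripper open.
Joint ranges: [-176.69, 176.69], [-43.24, 126.21], [12.49, 139.97], [-82, 262], [0, 151.66], [-163.58, 163.58]. Speed limits (degrees/s): [159.86, 159.86, 180, 180, 180, 180].

INTERFACE

Orientations are given as a 3x3 rotation matrix whose columns are the frame's x, y, z axes.
In Python, from rig import telemetry, eyes, order, bot gives the robot as it stands. The module is installed in compiled form; this text tells all that it offers.
- The arm moves only by the tool servo_tool, never from a script. Its argument "targets" is a list of rows, each a list of 2 entries, a list of its own where there are three numbers: the shift along the tool's x, y, z in m, then the turn, a rotation vector about the tool's x, y, z in rad. In form: [[[tx, ty, tz], [wx, wy, wz]], ...]. A call has 1 to 12 rows; each row is the pose to reach, as a shift and turn from the pose commanded when the call began, along the tool's axes at that moment; what a row does not reach only later rows make up. A row lasts 1/8 s, in which the tool goes at most 62.5 mm and 10.7 degrees, less where a joint would pass 70% of its speed; a pose out of reach is approached as far as the arm can. A call with a gripper value outside its range is refused whole. "gripper" is the finger opening in m, from 0 to 0.087, set as the call begins (left out, the last holds). The fingers move at their own pace and stop on an object; the grip force is fixed at half the most. Time passes only in rows, so rows that repeat a pose let the fingers close. It gives the time, the measured TCP pose, the force and the opening at its end, in the units of the state.
- telemetry.read_state(): the state, without advancing time (a new reading comes with each control period).
- eyes.capture(name): name is "scene" or "top" or "wrist"; returns a dict with "pixels" (400x640x3 uint8, blue, green, red), "intrinsics" (3x3 intrinsics, pixels), "extrinsics" (4x4, takes a point from camera to world coordinates); the wrist camera has in their place "T_tool_cam" (4x4, takes a point from camera to tool coordinates, whose origin is the TCP and whose axes are the flange's). Camera axes: x right, y down, z forward; pixel columns grow to the right and rows downward; lengths in m; the calibration is good to about 2 mm. A picture is of the moment at which its call begins: read the wrist's pose just before it. There is no depth.
- order.hand_in(): hands the job in, once; it reports no verdict.
The state is a dict: "time_s": time; "joint_positions": joint angles; "qvel": joint speeds; "tau": joint torques, N m; "position": TCP position; "tcp_rot": TCP orientation; "force": force on the tool from outside, world axes, zero at the start; "moment": the same for the moment, N m; "opening": opening from 0.0 (shut) to 1.0 (fully open).
Only numpy, scipy, OpenCV 4.12 (cv2) and the standard library are available. Lean on these libraries where they do the work, as an engineer would, in place of code of your own. Each camera call takes 0.05 s, during which the arm holds its last target. There are 200 camera calls.

TASK

Let the optical table float on its air legs: on the air valve whose lever ends in a ball knob, push the lever away from you, past its stiff detent, until it drops into the float notch at the far end of its swing, and leave it there. Leave the other air valve, with the T-bar lever, as it is.

Things in the scene. Friction and masses are not known exactly. Their poses are not given: they have to be found in the camera images.
- float_valve: Valve with the ball-knob lever, bolted down: aluminium foot 112 x 64 x 8 mm, two cheek plates 73 mm high, spring barrel on the far side, guide wires up to 97 mm high beside the rod, wider at the far (float) end. Origin on the table under the pivot; pivot axis along y, 45 mm up; z up; x is the push direction (away from the robot, within 20 degrees).
- float_lever (a joint): Lever angle, rad: 0 leans 0.49 rad from vertical to the valve's -x, 0.49 upright, 0.98 leans 0.49 to +x at the end stop. Starts at 0 to 0.3; stays where left (about 1 N at the knob moves it). From about 0.55 a spring detent resists with 10 to 15 N at the knob; past its crest at 0.76 the spring drives the lever into the float notch at 0.98 and holds it. Must end above 0.88.
- float_lever_knob (a point): Centre of the black ball knob, 28 mm in diameter, on a steel rod 10 mm thick, 95 mm from the pivot, so 129 to 140 mm above the table; it moves on an arc about the pivot.
- dump_lever_bar (a point): Middle of the black T-bar, 64 mm long, 16 mm thick, atop the lever of the other valve (like housing, pivot 45 mm up, 95 mm from pivot to bar). This lever moves easily; leave it alone.

How it is judged:
By the outcome, as a careful person would: the job done as asked, in the order asked, and still so for the second after the job is handed in, with the robot touching nothing.
It also fails if it takes over 32 s, if anything falls off the work surface, if the arm or the gripper's body presses on something with over 40 N, if the wrist force passes 120 N, or if a joint passes its speed limit or range.

## Working session

There is one attempt and no reset: what is moved stays moved. The work goes in short steps, Python scripts to look and compute and a tool call to move; the robot and the scene stay as the last step left them, time stands still between calls to the robot, and variables do not carry over. Pictures are saved under pics/ and viewed, about 8 in all and at most 12, crops included, and the job is handed in when it is done.

Besides the shell and the picture viewer there is one more tool, called by a JSON object that holds its "method" and its "body". servo_tool: Moves the arm, as the interface text tells. Its arguments: {"type":"object","properties":{"targets":{"type":"array","items":{"type":"array"}},"gripper":{"type":"number"}},"required":["targets"]}

```bash
mkdir -p pics && python3 - <<'E'
from rig import telemetry, eyes, bot
import cv2, pickle, numpy as np
s=telemetry.read_state(); print(s['time_s'],s['position'],np.round(s['tcp_rot'],3).tolist(),s['force'],s['opening'])
d={n:eyes.capture(n) for n in('scene','top')}
pickle.dump(d,open('d.pkl','wb'))
for n in d:
    cv2.imwrite(f'pics/{n}0.png',d[n]['pixels']); print(n,np.round(d[n]['intrinsics'],1).tolist(),np.round(d[n]['extrinsics'],3).tolist())
E
```

```text
0.0 [ 0.15750476 -0.60405889  0.22157418] [[0.968, 0.252, -0.0], [0.252, -0.968, 0.002], [0.0, -0.002, -1.0]] [-0.30018158  0.81508796 -0.8042167 ] 1.0041012938420444
scene [[444.6, 0.0, 319.0], [0.0, 444.6, 194.8], [0.0, 0.0, 1.0]] [[0.851, -0.372, 0.372, 0.204], [-0.525, -0.577, 0.626, -0.777], [-0.018, -0.728, -0.686, 0.664], [0.0, 0.0, 0.0, 1.0]]
top [[506.6, 0.0, 320.7], [0.0, 506.6, 205.4], [0.0, 0.0, 1.0]] [[-0.01, -0.993, 0.117, 0.419], [-1.0, 0.012, 0.015, -0.262], [-0.016, -0.116, -0.993, 0.966], [0.0, 0.0, 0.0, 1.0]]
```

View pics/scene0.png

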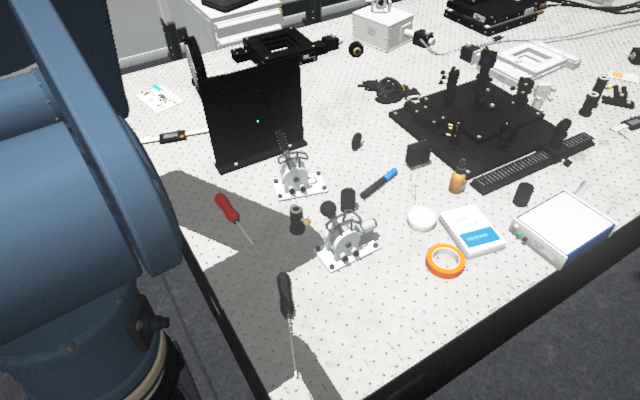

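View pics/top0.png

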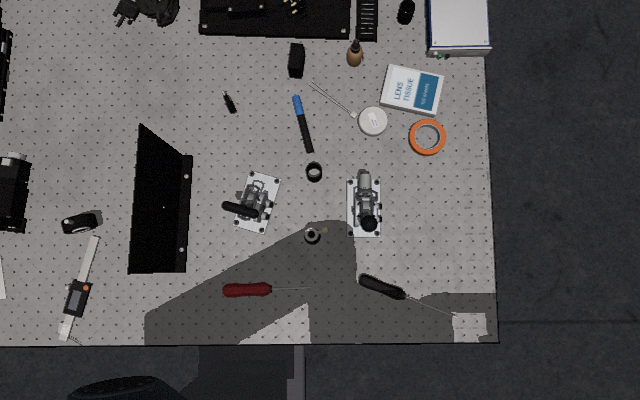

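The top view shows the ball-knob valve at about (365,205), with its knob near (368,222), and the T-bar valve at (255,203). In the scene view the knob is near (328,208). Next I'll view enlarged crops of both.

```bash
python3 - <<'E'
import pickle,cv2,numpy as np
d=pickle.load(open('d.pkl','rb'))
a=cv2.resize(d['scene']['pixels'][180:280,300:400],None,fx=4,fy=4,interpolation=cv2.INTER_CUBIC)
b=cv2.resize(d['top']['pixels'][155:255,320:420],None,fx=4,fy=4,interpolation=cv2.INTER_CUBIC)
cv2.imwrite('pics/crop.png',np.hstack([a,b]))
E
```

```text
(no output)
```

View pics/crop.png

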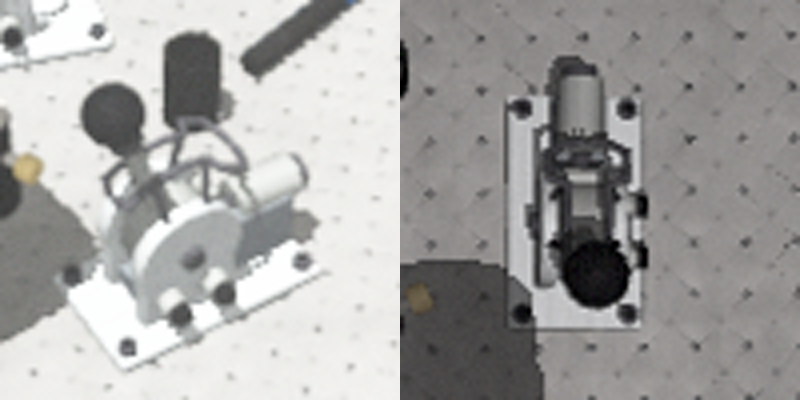

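The crops put the knob centre at scene (328.3,209.3) and top (368.8,223.3). The foot corners in the top view are about (347,179), (380.3,179.3), (347,236.5) and (380,237). The black post at scene (348,197) stands behind the valve.

```bash
cat > h.py <<'E'
import numpy as np
def ray(c,uv):
    E=c['extrinsics']; r=E[:3,:3]@np.linalg.solve(c['intrinsics'],[*uv,1]); return E[:3,3],r/np.linalg.norm(r)
def tri(obs):
    A=np.zeros((3,3));b=np.zeros(3)
    for c,uv in obs:
        o,r=ray(c,uv);P=np.eye(3)-np.outer(r,r);A+=P;b+=P@o
    p=np.linalg.solve(A,b); return p,[np.linalg.norm((np.eye(3)-np.outer(r,r))@(p-o)) for o,r in (ray(*x) for x in obs)]
def plane(c,uv,z):
    o,r=ray(c,uv); return o+r*(z-o[2])/r[2]
E
python3 - <<'E'
import pickle; from h import *
d=pickle.load(open('d.pkl','rb'));s,t=d['scene'],d['top']
k,e=tri([(s,(328.3,209.3)),(t,(368.8,223.3))]);print('knob',k,e)
q=np.array([plane(t,u,.008) for u in [(347,179),(380.3,179.3),(380,237),(347,236.5)]]);print(q)
c=q.mean(0);v=q[0]+q[1]-q[2]-q[3];v/=np.linalg.norm(v);print('foot c',c,'dir',v,np.degrees(np.arctan2(v[1],v[0])))
q=np.array([plane(s,u,.008) for u in [(300+328/4,180+270/4),(300+125/4,180+370/4),(300+62/4,180+285/4)]]);print(q,'c',(q[0]+q[2])/2)
print('post',plane(t,(314,172),.05),plane(t,(312,235),.05))
E
```

```text
knob [ 0.48676187 -0.32926014  0.13112041] [np.float64(0.0008263382548019726), np.float64(0.0008263382548019574)]
[[ 0.58147768 -0.29879074  0.008     ]
 [ 0.58008469 -0.36242607  0.008     ]
 [ 0.46979568 -0.35925117  0.008     ]
 [ 0.47141635 -0.29702764  0.008     ]]
foot c [ 0.5256936  -0.32937391  0.008     ] dir [ 0.999749   -0.02240412  0.        ] -1.2837688892588222
[[ 0.58382691 -0.36788868  0.008     ]
 [ 0.47054444 -0.3651966   0.008     ]
 [ 0.47223976 -0.30752014  0.008     ]] c [ 0.52803334 -0.33770441  0.008     ]
post [ 0.58812853 -0.23686611  0.05      ] [ 0.47250263 -0.23227079  0.05      ]
```

The knob is at (0.487,-0.329,0.131), so the lever angle is about 0.05. The pivot is at x≈0.527 and the push direction is within about 1° of +x. I'll close the jaws, square the tool and go to (0.435,-0.329) at the current height.

{"method": "servo_tool", "body": {"targets": [[[0.034, -0.02, 0], [0, 0, 0.028]], [[0.068, -0.039, 0], [0, 0, 0.056]], [[0.101, -0.059, 0], [0, 0, 0.084]], [[0.135, -0.078, 0], [0, 0, 0.111]], [[0.169, -0.098, 0], [0, 0, 0.139]], [[0.203, -0.118, 0], [0, 0, 0.166]], [[0.237, -0.137, 0], [0, 0, 0.194]], [[0.27, -0.157, 0], [0, 0, 0.222]], [[0.304, -0.176, 0], [0, 0, 0.25]], [[0.338, -0.196, 0], [0, 0, 0.277]], [[0.338, -0.196, 0], [0, 0, 0.277]], [[0.338, -0.196, 0], [0, 0, 0.277]]], "gripper": 0}}

```text
time_s: 1.6
position: [0.4349, -0.33, 0.2223]
tcp_rot: [[1.0, -0.021, -0.001], [-0.021, -1.0, -0.0], [-0.001, 0.0, -1.0]]
force: [1.6, 0.9, 0.1]
opening: 0.007
```

Now straight down 0.109 m, to TCP z≈0.113. That is above the 97 mm wires and level with the lower part of the ball.

{"method": "servo_tool", "body": {"targets": [[[0, 0, 0.025], [0, 0, 0]], [[0, 0, 0.05], [0, 0, 0]], [[0, 0, 0.075], [0, 0, 0]], [[0, 0, 0.1], [0, 0, 0]], [[0, 0, 0.109], [0, 0, 0]], [[0, 0, 0.109], [0, 0, 0]]]}}

```text
time_s: 2.35
position: [0.4346, -0.3305, 0.1132]
tcp_rot: [[1.0, -0.023, -0.001], [-0.023, -1.0, 0.001], [-0.001, -0.001, -1.0]]
force: [0.5, 0.5, 1.2]
opening: 0.009
```

```bash
python3 - <<'E'
from rig import eyes,telemetry
import cv2,numpy as np
print(telemetry.read_state()['position'])
d=eyes.capture('scene');t=eyes.capture('top')
a=cv2.resize(d['pixels'][130:280,270:420],(400,400));b=cv2.resize(t['pixels'][130:280,300:450],(400,400))
cv2.imwrite('pics/pre.png',np.hstack([a,b]))
E
```

```text
[ 0.43459899 -0.33049453  0.11323872]
```

View pics/pre.png

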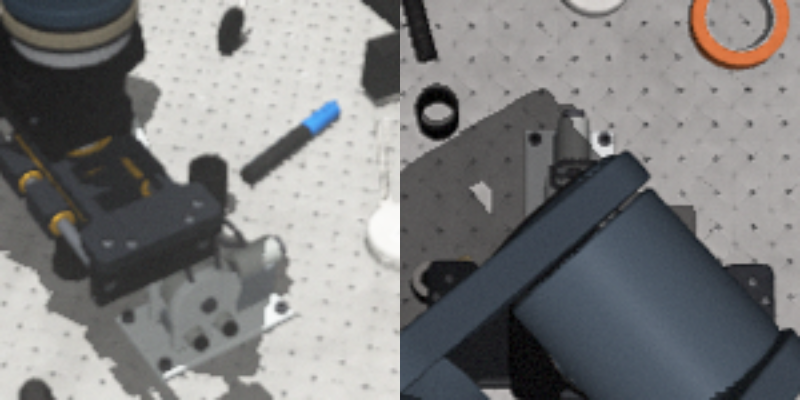

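The arm hides the knob in both views, but the gripper clears the posts and the valve. Contact should come at TCP x≈0.463. First I'll push to just before the detent.

{"method": "servo_tool", "body": {"targets": [[[0.01, 0, 0], [0, 0, 0]], [[0.02, 0, 0], [0, 0, 0]], [[0.03, 0, 0], [0, 0, 0]], [[0.04, 0, 0], [0, 0, 0]], [[0.05, 0, 0], [0, 0, 0]], [[0.06, 0, 0], [0, 0, 0]], [[0.07, 0, 0], [0, 0, 0]]]}}

```text
time_s: 3.32
position: [0.5042, -0.331, 0.1134]
tcp_rot: [[1.0, -0.021, -0.004], [-0.021, -1.0, 0.001], [-0.004, -0.001, -1.0]]
force: [-10.2, 0.9, 6.0]
opening: 0.005
```

The contact force is about 10 N, so the detent has started. I'll keep pushing in small steps.

{"method": "servo_tool", "body": {"targets": [[[0.004, 0, 0], [0, 0, 0]], [[0.008, 0, 0], [0, 0, 0]], [[0.012, 0, 0], [0, 0, 0]]]}}

```text
time_s: 3.7
position: [0.5115, -0.3309, 0.1134]
tcp_rot: [[1.0, -0.02, -0.014], [-0.02, -1.0, 0.003], [-0.014, -0.003, -1.0]]
force: [-19.4, -1.8, 10.2]
opening: 0.001
```

The force is 19 N, with a 10 N vertical part I didn't expect. I'll look before pushing harder.

```bash
python3 - <<'E'
from rig import eyes,telemetry
import cv2,numpy as np
s=telemetry.read_state();print(s['position'],s['force'],s['moment'])
d=eyes.capture('scene');w=eyes.capture('wrist')
print(w['intrinsics'],w['T_tool_cam'])
a=cv2.resize(d['pixels'][170:270,300:400],(400,400),interpolation=2);b=cv2.resize(w['pixels'],(400,250))
cv2.imwrite('pics/push.png',np.hstack([a,np.vstack([b,np.zeros((150,400,3),np.uint8)])]))
E
```

```text
[ 0.51147921 -0.33093435  0.11344539] [-19.44715492  -1.84022781  10.23536084] [-0.19280622  2.90048257  0.02095565]
[[355.37923467   0.         316.79527199]
 [  0.         355.37923467 199.55511041]
 [  0.           0.           1.        ]] [[-7.57248417e-04 -9.56715162e-01 -2.91024956e-01  8.08496235e-02]
 [ 9.99999100e-01 -1.04667703e-03  8.38842316e-04 -3.79015648e-04]
 [-1.10714230e-03 -2.91024059e-01  9.56715094e-01 -1.62107966e-01]
 [ 0.00000000e+00  0.00000000e+00  0.00000000e+00  1.00000000e+00]]
```

View pics/push.png

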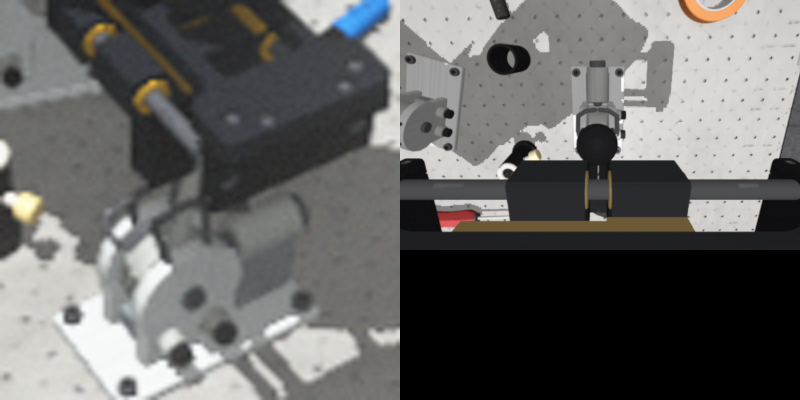

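The wrist view shows the ball in front of the shut fingers, at wrist pixel ≈(314,232). The upward force is consistent with the ball's rear face rubbing up the finger as it swings. I'll work out the lever angle from that pixel.

```bash
python3 - <<'E'
from rig import eyes,telemetry
import cv2,numpy as np
from h import plane
s=telemetry.read_state();w=eyes.capture('wrist')
T=np.eye(4);T[:3,:3]=s['tcp_rot'];T[:3,3]=s['position']
c=dict(intrinsics=w['intrinsics'],extrinsics=T@w['T_tool_cam'])
print([plane(c,(314,232),z) for z in(.135,.139)])
cv2.imwrite('pics/w2.png',cv2.resize(w['pixels'][150:350,240:390],None,fx=3,fy=3,interpolation=2))
print(s['force'])
E
```

```text
[array([ 0.54042064, -0.33107543,  0.135     ]), array([ 0.54205058, -0.3311439 ,  0.139     ])]
[-0.24667401 -0.19621952 -0.16666158]
```

View pics/w2.png

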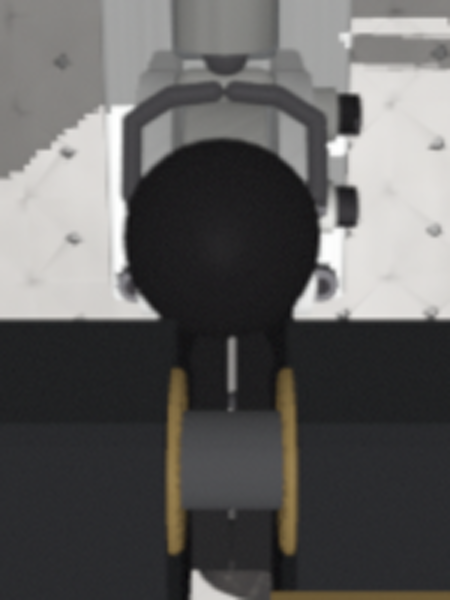

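```bash
python3 - <<'E'
from rig import eyes,telemetry
import cv2,numpy as np
for i in range(2):
    s=telemetry.read_state();print(s['time_s'],s['position'],s['force'],np.round(s['tcp_rot'],3).tolist())
    w=eyes.capture('wrist')
    g=cv2.cvtColor(w['pixels'],cv2.COLOR_BGR2GRAY)
    print(g[150:260,314].tolist()[::4])
E
```

```text
3.85 [ 0.51785118 -0.33225579  0.1136115 ] [ 0.77868004 -0.73686693 -0.134374  ] [[1.0, -0.023, 0.001], [-0.023, -1.0, -0.001], [0.001, 0.001, -1.0]]
[137, 137, 136, 135, 136, 105, 65, 135, 66, 107, 116, 23, 25, 28, 28, 27, 30, 33, 36, 39, 35, 32, 30, 29, 27, 27, 27, 28]
3.9 [ 0.5182711  -0.33232774  0.11369025] [-0.08337205 -0.2354441   0.23842383] [[1.0, -0.023, 0.002], [-0.023, -1.0, -0.001], [0.002, 0.001, -1.0]]
[136, 136, 136, 136, 135, 129, 67, 85, 80, 99, 26, 25, 28, 27, 29, 28, 33, 36, 38, 35, 31, 31, 29, 30, 28, 26, 28, 27]
```

The force fell to zero and the TCP sprang forward to 0.518, so the lever may have gone over the crest. I'll measure the ball again.

```bash
python3 - <<'E'
from rig import eyes,telemetry
import cv2,numpy as np
from h import plane
s=telemetry.read_state();w=eyes.capture('wrist')
T=np.eye(4);T[:3,:3]=s['tcp_rot'];T[:3,3]=s['position']
c=dict(intrinsics=w['intrinsics'],extrinsics=T@w['T_tool_cam'])
print(s['position'],s['force'])
for v in (180,190,200,210,220,230): print(v,plane(c,(314,v),.132))
d=eyes.capture('scene')
a=cv2.resize(d['pixels'][170:270,300:400],(400,400),interpolation=2)
b=cv2.resize(w['pixels'][150:350,240:390],(400,533),interpolation=2)[:400]
cv2.imwrite('pics/w3.png',np.hstack([a,b]))
E
```

```text
[ 0.51827499 -0.33224374  0.11366301] [ 0.319333    0.22618574 -0.23637107]
180 [ 0.56385655 -0.33184467  0.132     ]
190 [ 0.55954595 -0.33173443  0.132     ]
200 [ 0.55516205 -0.33162232  0.132     ]
210 [ 0.55070295 -0.33150828  0.132     ]
220 [ 0.54616672 -0.33139228  0.132     ]
230 [ 0.54155132 -0.33127424  0.132     ]
```

View pics/w3.png

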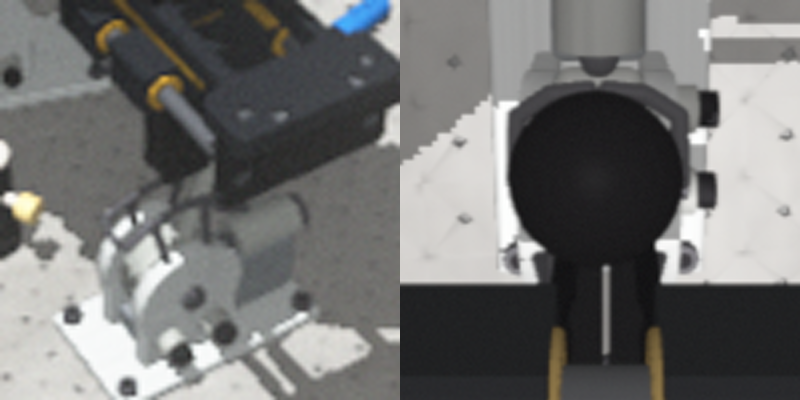

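The ball centre is now at x≈0.548, about q 0.71, which is close to the crest and has almost no resistance. I'll push on towards the notch.

{"method": "servo_tool", "body": {"targets": [[[0.004, 0, 0], [0, 0, 0]], [[0.008, 0, 0], [0, 0, 0]], [[0.012, 0, 0], [0, 0, 0]], [[0.012, 0, 0], [0, 0, 0]], [[0.012, 0, 0], [0, 0, 0]]]}}

```text
time_s: 4.68
position: [0.5292, -0.3319, 0.1135]
tcp_rot: [[1.0, -0.022, -0.0], [-0.022, -1.0, 0.0], [-0.0, -0.0, -1.0]]
force: [0.1, 0.0, -0.3]
opening: 0.003
```

```bash
cat > look.py <<'E'
from rig import eyes,telemetry
import cv2,numpy as np,sys
from h import plane
s=telemetry.read_state();w=eyes.capture('wrist')
T=np.eye(4);T[:3,:3]=s['tcp_rot'];T[:3,3]=s['position']
c=dict(intrinsics=w['intrinsics'],extrinsics=T@w['T_tool_cam'])
print(s['position'],s['force'])
for v in (180,190,200,210,220,230): print(v,plane(c,(314,v),.130)[:2])
cv2.imwrite(sys.argv[1],cv2.resize(w['pixels'][100:300,240:390],None,fx=3,fy=3,interpolation=2))
E
python3 look.py pics/w4.png
```

```text
[ 0.52918162 -0.33193044  0.11348785] [ 0.14109997  0.02576468 -0.34909478]
180 [ 0.57437822 -0.33150927]
190 [ 0.57001318 -0.3313995 ]
200 [ 0.56557333 -0.33128785]
210 [ 0.56105673 -0.33117426]
220 [ 0.55646137 -0.3310587 ]
230 [ 0.55178519 -0.3309411 ]
```

View pics/w4.png

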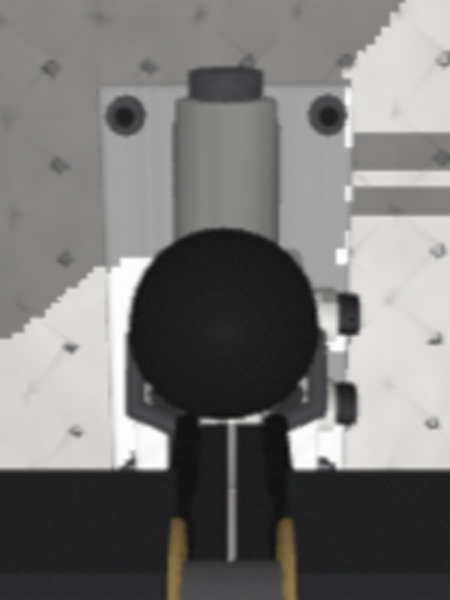

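The ball is now ahead of the fingers with a visible gap and zero force, so it has dropped past the crest. I'll back off without touching it, lift, and check with the fixed cameras.

{"method": "servo_tool", "body": {"targets": [[[-0.025, 0, 0], [0, 0, 0]], [[-0.06, 0, 0], [0, 0, 0]], [[-0.095, 0, 0], [0, 0, 0]], [[-0.095, 0, -0.04], [0, 0, 0]], [[-0.095, 0, -0.08], [0, 0, 0]], [[-0.095, 0, -0.11], [0, 0, 0]], [[-0.125, 0.04, -0.11], [0, 0, 0]], [[-0.155, 0.08, -0.11], [0, 0, 0]], [[-0.185, 0.12, -0.11], [0, 0, 0]], [[-0.215, 0.16, -0.11], [0, 0, 0]], [[-0.245, 0.2, -0.11], [0, 0, 0]], [[-0.245, 0.2, -0.11], [0, 0, 0]]]}}

```text
time_s: 6.22
position: [0.2773, -0.5297, 0.2236]
tcp_rot: [[1.0, -0.027, -0.0], [-0.027, -1.0, -0.002], [-0.0, 0.002, -1.0]]
force: [0.1, 0.9, -0.2]
opening: 0.003
```

```bash
python3 - <<'E'
from rig import eyes,telemetry
import cv2,numpy as np,pickle
s=telemetry.read_state();print(s['time_s'],s['position'],s['force'])
d={n:eyes.capture(n) for n in('scene','top')}
pickle.dump(d,open('d2.pkl','wb'));o=pickle.load(open('d.pkl','rb'))
f=lambda p,r,c:cv2.resize(p[r:r+100,c:c+100],(400,400),interpolation=2)
g=lambda p,r,c:cv2.resize(p[r:r+100,c:c+200],(400,200),interpolation=2)
cv2.imwrite('pics/end.png',np.vstack([np.hstack([f(d['scene']['pixels'],180,300),f(d['top']['pixels'],155,320)]),np.hstack([g(o['top']['pixels'],155,200),g(d['top']['pixels'],155,200)])]))
E
```

```text
6.225 [ 0.27733264 -0.52974559  0.22359149] [ 0.06952353  0.86293178 -0.16906132]
```

View pics/end.png

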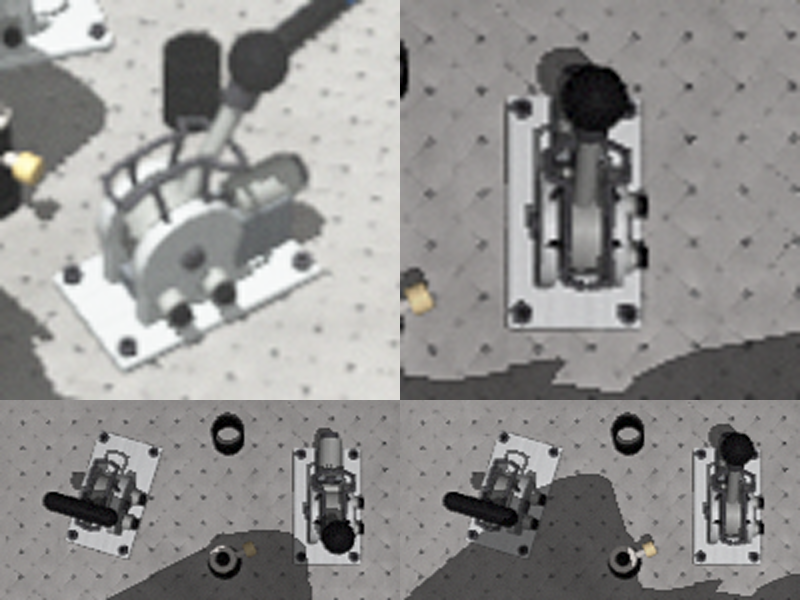

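The lever now leans far forward, with the knob at scene (364.8,195.3) and top (368.8,179.8). The T-bar valve looks the same before and after. I'll triangulate the knob to confirm the angle.

```bash
python3 - <<'E'
import pickle; from h import *
d=pickle.load(open('d2.pkl','rb'))
k,e=tri([(d['scene'],(364.8,195.3)),(d['top'],(368.8,179.8))]);print(k,e)
k0=np.array([.48676,-.32926,.13112]);c=np.linalg.norm((k-k0)[[0,2]]);print('swing',2*np.arcsin(c/.19))
for px in(.5257,.527): print(.49+np.arctan2(k[0]-px,k[2]-.045), .49+np.arctan2(k0[0]-px,k0[2]-.045))
E
```

```text
[ 0.56060612 -0.33140296  0.12736275] [np.float64(0.001389981390325811), np.float64(0.0013899813903259122)]
swing 0.7994532963214749
0.8908619293866655 0.06535145387035035
0.8774059296404232 0.05288983440252831
```

The x and z readings disagree slightly: 0.86–0.89 from x, 1.0 from z. The assumed pivot x is the weak point, so I'll measure the pivot bolt at scene (348.8,244.5) and see whether the knob has moved since.

```bash
python3 - <<'E'
import pickle; from h import *
from rig import eyes
d=pickle.load(open('d2.pkl','rb'))
print('pivot',plane(d['scene'],(348.75,244.5),.045))
s=eyes.capture('scene')['pixels'].astype(int);print('diff',np.abs(s-d['scene']['pixels'].astype(int))[180:280,300:400].mean())
# two known radii: knob points 95 mm from pivot at z .045
for k in ([.48676,.13112],[.5606,.12736]): print(k, .095**2-(k[1]-.045)**2)
# rod midline, top view: pixel of rod base between cheeks
for px in(.515,.518,.521,.524): print(px,.49+np.arcsin((.5606-px)/.095),.49+np.arcsin((.48676-px)/.095))
E
```

```text
pivot [ 0.51611092 -0.35301913  0.045     ]
diff 2.4483
[0.48676, 0.13112] 0.0016083456000000017
[0.5606, 0.12736] 0.0022418303999999995
0.515 0.9906547124045878 0.18817504687713527
0.518 0.9549980434426011 0.15492277046423691
0.521 0.9199684289993162 0.12128075517733994
0.524 0.8854929767690416 0.08719541635628703
```

With the pivot measured at x=0.516, the lever is at q≈0.98, in the float notch. The swing of 0.80 and the 0.17 start angle agree with that. The arm is clear, so I'm handing in.

```bash
python3 -c "
from rig import order,telemetry
print(telemetry.read_state()['time_s'],order.hand_in())"
```

```text
the job is handed in; nothing more can be done
6.375 None
```

The ball-knob lever is over its detent and resting in the float notch. I pushed it with the closed fingers, then backed the arm clear and handed in at 6.4 s. The highest force I read was about 22 N (19 N along the push), as the lever met the detent.

**Lever angle:** The last check puts it at about 0.98 rad, from the knob at x = 0.561 and the pivot bolt at x = 0.516. An earlier estimate gave only 0.88–0.89, because it assumed the pivot was under the middle of the foot. Knob height alone suggested about 1.0. I trust 0.98 because it fits the measured pivot and the swing of about 0.80 rad. I also saw the ball resting ahead of the fingers with no force on them. I did not nudge it again to confirm.

**Other valve:** The T-bar lever looks the same before and after in the top view. The robot was touching nothing at hand-in.

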